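# Log the pigment jars, crate them and punch the tally

### The job

Log today's pigment jars in stock-list order by lid colour (red, yellow, green, blue; some are absent): stand each in the middle of the scanner's pad with its label squarely facing the scanner window, let go of it for about a second, then stand it in an empty cell of the crate, one jar per cell. When all of them are crated, pick up the mallet, knock the punch's brass plunger right down to its stop with the mallet's head, and stand the mallet back on its cork mat, head down flat as it was. Leave everything else where it stands.

Things in the scene. Friction and masses are not known exactly. Their poses are not given: they have to be found in the camera images.
- jar_red: Pigment jar, red lid: cylinder 62 mm diameter, 90 mm tall with lid, about 300 g, bottom-heavy. Origin: centre of underside; z up its axis; +x out through the middle of its label (white, black bars, 80 degrees of the side). A white strip 10 mm wide runs from mid-lid over the rim to the label, so that side shows from above. Starts standing on the light panel, turned any way; None if absent
- jar_red_label (a point): Middle of the red-lidded jar's label, on the glass 31 mm from the axis and 35 mm above the base
- jar_yellow: Pigment jar, yellow lid: cylinder 62 mm diameter, 90 mm tall with lid, about 300 g, bottom-heavy. Origin: centre of underside; z up its axis; +x out through the middle of its label (white, black bars, 80 degrees of the side). A white strip 10 mm wide runs from mid-lid over the rim to the label, so that side shows from above. Starts standing on the light panel, turned any way; None if absent
- jar_yellow_label (a point): Middle of the yellow-lidded jar's label, on the glass 31 mm from the axis and 35 mm above the base
- jar_green: Pigment jar, green lid: cylinder 62 mm diameter, 90 mm tall with lid, about 300 g, bottom-heavy. Origin: centre of underside; z up its axis; +x out through the middle of its label (white, black bars, 80 degrees of the side). A white strip 10 mm wide runs from mid-lid over the rim to the label, so that side shows from above. Starts standing on the light panel, turned any way; None if absent
- jar_green_label (a point): Middle of the green-lidded jar's label, on the glass 31 mm from the axis and 35 mm above the base
- jar_blue: Pigment jar, blue lid: cylinder 62 mm diameter, 90 mm tall with lid, about 300 g, bottom-heavy. Origin: centre of underside; z up its axis; +x out through the middle of its label (white, black bars, 80 degrees of the side). A white strip 10 mm wide runs from mid-lid over the rim to the label, so that side shows from above. Starts standing on the light panel, turned any way; None if absent
- jar_blue_label (a point): Middle of the blue-lidded jar's label, on the glass 31 mm from the axis and 35 mm above the base
- panel: Fixed light panel (glowing cream slab 260 x 260 mm, 5 mm thick) on which the jars start; origin at the centre of its underside. The painted glass pieces on it are flat
- scanner: Fixed label scanner. Origin at table height under the centre of its pad: a round black mark 90 mm across (grey middle) on a 170 mm metal disc, top 6 mm above the table; +x points from the pad to the grey scanner block (60 x 90 mm, 90 mm tall), whose dark window with a red line faces the pad, 103 mm from the pad's centre; z up
- crate: Fixed plywood crate 182 x 182 mm, 48 mm tall, floor 6 mm thick, outer walls 14 mm thick, two crossing grey dividers 14 mm thick and as high as the walls: four cells 70 mm square, open above, centres at (+-42, +-42) mm in the crate's frame. Origin at the centre of its underside, x and y along its sides
- stored_jar: A jar of the same size with a black lid and no label, already in one of the crate's cells; it stays there
- mallet: Mallet, 350 g, standing on its head's end face. Black rubber head 60 (x) x 50 (y) x 70 mm tall (z); level wooden handle 24 mm wide, 30 mm tall, centred 35 mm above the underside, runs along -x from 30 to 200 mm from the head's middle. Origin: centre of the head's underside, which is the striking face. Balance point 12 mm from the head's middle towards the handle
- mat: Fixed cork mat 120 x 80 mm, 4 mm thick, the place of the mallet's head (the handle overhangs); origin at the centre of its underside, x along its length
- punch: Fixed blue tally punch, base 90 x 90 mm; origin at the centre of its underside. Its brass plunger stands up in the middle, the top 92 mm above the table when up
- plunger_top (a point): Centre of the flat top of the brass plunger (40 mm diameter, moves straight down)
- plunger (a joint): Travel of the plunger: 0 when up, 0.012 m when fully down on its stop; a spring returns it (about 2 N to start, 7 N fully down)
- solvent: White bottle with a red cap, 60 mm diameter, 130 mm tall; not part of the job
- brush_pot: Black pot of brushes, 64 mm diameter, about 180 mm tall; not part of the job
- mix_bowl: White bowl, 80 mm across, 35 mm tall; not part of the job
Things that resemble listed ones, but are neither listed nor needed, are in the scene too. Leave any pink look-alike of the jar_yellow alone.

How it is judged:
By the outcome, as a careful person would: the job done as asked, in the order asked, and still so for the second after the job is handed in, with the robot touching nothing.
Of jar_red, jar_yellow, jar_green, jar_blue only 2 to 3 are there at a start; the rules pass over those that are not, and their reading is None.
At some moment in a run one of jar_red, jar_yellow, jar_green, jar_blue, mallet may be knocked a few centimetres aside while the robot is not near it.
It also fails if it takes over 210 s, if anything falls off the work surface, if the arm or the gripper's body presses on something with over 40 N, if the wrist force passes 120 N, or if a joint passes its speed limit or range.

### The arm

A 6-joint arm with a two-finger parallel gripper is mounted at the origin on the work surface. World frame = base frame: x ahead of the robot, y to its left, z up, the work surface at z = 0. Lengths are in mm, angles in rad, forces in N, time in s.
With the tool pointing down it reaches from about 325 to 875 mm from the base axis. Payload 4.4 kg.
Tool frame: the origin (TCP) lies on the centre line of the jaws, within the pads' length; the fingertips stand ahead of it and the grasp point (between the pads) lies 6 mm ahead of it (ctrl.tcp_to_tips is the z of the fingertips in the tool frame, in mm); z points along the fingers, y is the line along which they close (so a half turn about z gives the same grasp; the last joint's range is limited). The gripper opens to 85 mm and grips with 20 to 120 N. Pads are 22 mm wide; open, the fingers measure 114 mm over their backs; the gripper's body (76 mm by 85 mm) begins 54 mm behind the grasp point. The pads swing forward as they close: fully open they stand 13 mm farther back than shut.
Start: joints at [1.004, 0.207, 1.542, -0, 1.393, -0.15], TCP at [232.265, 526.004, 256.282] pointing down, gripper open.
Joint ranges: [-2.73, 2.73], [-0.86, 2.22], [0.23, 2.46], [-1.11, 4.25], [0.08, 2.63], [-2.82, 2.82]. Speed limits (rad/s): [2.79, 2.79, 3.14, 3.14, 3.14, 3.14].

### API

Orientations are given as a 3x3 rotation matrix whose columns are the frame's x, y, z axes.
In Python, from plant import ctrl, sensors, optics gives the robot as it stands. Calls block until the motion is done:
- ctrl.move_ptp(position, orientation): joint-space move of the TCP to a pose.
- ctrl.move_l(position, rot=None, vel=150, threshold=None): straight line of the TCP; rot=None keeps the orientation; vel is the mean speed in mm/s. With threshold (N) it stops when the force on the tool has changed by that much, and returns True; else False.
- ctrl.set_joints(angles): joint-space move.
- ctrl.gripper_to(opening, force=None): finger opening in mm; force is the grip in N (None keeps the last); returns when the fingers have stopped.
- ctrl.hold(seconds).
- ctrl.solve_ik(position, orientation): joint angles nearest the present ones, or None.
- sensors.read_state(): the state.
- optics.grab_frame(name): name is "scene" or "side" or "wrist"; returns (picture, depth): 480x640x3 uint8, red, green, blue; 480x640 float32, mm along the optical axis (not along the pixel's ray), 0 where there is no reading.
- optics.camera_params(name): a dict with "mtx" (3x3 intrinsics, pixels), "k1" (the pictures are not rectified: a ray, as slopes to the right and down, at radius r is drawn at 1 + k1 r^2 times it, then the intrinsics apply), "R" (3x3) and "t" (3): a world point X has camera coordinates R X + t; the wrist camera has in their place "T_tool_cam" (4x4, takes a point from camera to tool coordinates, whose origin is the TCP and whose axes are the flange's). Camera axes: x right, y down, z forward; pixel columns grow to the right and rows downward; lengths in mm; the calibration is good to about 2 mm. A picture is of the moment at which its call begins: read the wrist's pose just before it. camera_params takes no time and is no camera call.
A pose or a line that the arm cannot do raises ctrl.MotionError and nothing moves.
- ctrl.finish_job(): hands the job in; it is judged then, once.
The state is a dict: "t": time; "q": joint angles; "qvel": joint speeds; "tau": joint torques, N m; "eef_pos": TCP position; "eef_rot": TCP orientation; "force": force on the tool from outside, world axes, zero at the start; "wrist_torque": the same for the moment, N m; "grip_width": finger opening in mm; "grasp_force": force on a finger pad.
Only numpy, scipy, OpenCV 4.12 (cv2) and the standard library are available. Lean on these libraries where they do the work, as an engineer would, in place of code of your own. Each camera call takes 0.05 s, during which the arm holds its last target. There are 200 camera calls.

## Working session

There is one attempt and no reset: what is moved stays moved. The work goes in short steps, each a Python script; the robot and the scene stay as the last script left them, time stands still between calls to the robot, and variables do not carry over. Pictures are saved under pics/ and viewed, at most 14 in all, crops included, and the job is handed in when it is done.

```bash
ls; mkdir -p pics; python3 - <<'E'
from plant import ctrl, sensors, optics
import cv2, numpy as np
for n in ("scene","side"):
    p,d=optics.grab_frame(n); cv2.imwrite(f"pics/{n}0.png",p[:,:,::-1]); np.save(f"pics/{n}0.npy",d)
    print(n,optics.camera_params(n))
print(optics.camera_params("wrist"),ctrl.tcp_to_tips)
s=sensors.read_state(); print(s['t'],s['eef_rot'])
E
```

```text
pics
scene {'mtx': array([[448.04357315,   0.        , 316.17512437],
       [  0.        , 448.04357315, 239.57180992],
       [  0.        ,   0.        ,   1.        ]]), 'k1': 0.0035154168970785754, 'R': array([[-0.51377245,  0.85774536,  0.01762875],
       [ 0.62928009,  0.39073369, -0.67181377],
       [-0.58313329, -0.33406599, -0.74051029]]), 't': array([ 371.34815576, -255.99106091, 1353.49204625])}
side {'mtx': array([[541.43089639,   0.        , 316.61784019],
       [  0.        , 541.43089639, 230.3365541 ],
       [  0.        ,   0.        ,   1.        ]]), 'k1': -0.12838141365964817, 'R': array([[-0.98150776, -0.19055811,  0.01816932],
       [-0.15190893,  0.71763415, -0.67965057],
       [ 0.11647401, -0.66984239, -0.73331097]]), 't': array([ 549.21133371,  212.993849  , 1112.31347936])}
{'mtx': array([[333.49416893,   0.        , 319.44745761],
       [  0.        , 333.49416893, 242.32547912],
       [  0.        ,   0.        ,   1.        ]]), 'k1': -0.04382970797107354, 'T_tool_cam': array([[-1.07634075e-03, -9.60225719e-01, -2.79222868e-01,
         7.03515675e+01],
       [ 9.99999417e-01, -1.05658140e-03, -2.21269442e-04,
        -1.63203794e-01],
       [-8.25530807e-05, -2.79222943e-01,  9.60226297e-01,
        -1.18348777e+02],
       [ 0.00000000e+00,  0.00000000e+00,  0.00000000e+00,
         1.00000000e+00]])} 25.0
0.1 [[-9.14802065e-01  4.03900807e-01 -1.14913798e-03]
 [ 4.03902316e-01  9.14800322e-01 -1.81381953e-03]
 [ 3.18628622e-04 -2.12342534e-03 -9.99997695e-01]]
```

View pics/scene0.png

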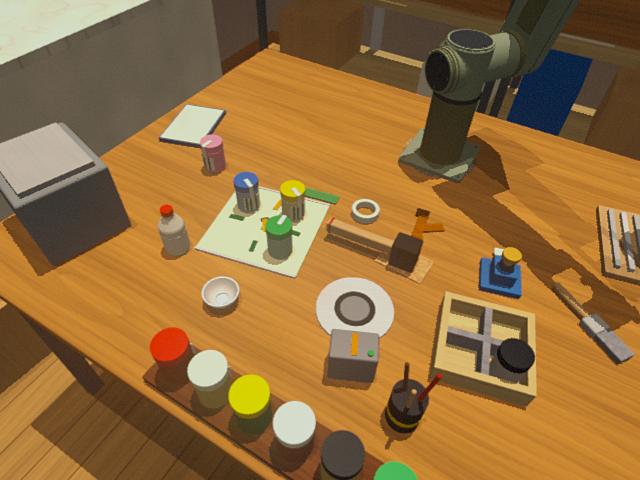

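View pics/side0.png

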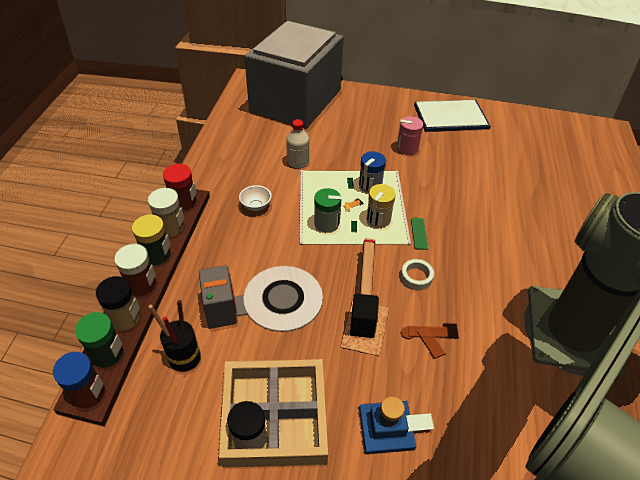

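```bash
cat > h.py <<'E'
from plant import ctrl, sensors, optics
import cv2, numpy as np
def cloud(name):
    s=sensors.read_state()
    p,d=optics.grab_frame(name); c=optics.camera_params(name)
    v,u=np.mgrid[0:480,0:640].astype(np.float32)
    r=cv2.undistortPoints(np.stack([u.ravel(),v.ravel()],1)[:,None],c['mtx'],np.array([c['k1'],0,0,0,0]))[:,0]
    X=np.c_[r,np.ones(len(r))]*d.ravel()[:,None]
    if name=='wrist':
        T=c['T_tool_cam']; X=X@T[:3,:3].T+T[:3,3]; X=X@np.array(s['eef_rot']).T+np.array(s['eef_pos'])
    else: X=(X-c['t'])@c['R']
    X[d.ravel()==0]=np.nan
    return p,X.reshape(480,640,3)
def ortho(ps,x0,x1,y0,y1,zmin=-20,zmax=400,res=1.0):
    """top-down picture: row = x1 - x (far up), col = y1 - y"""
    H=int((x1-x0)/res);W=int((y1-y0)/res)
    im=np.zeros((H,W,3),np.uint8); Z=np.full((H,W),np.nan)
    for p,X in ps:
        P=X.reshape(-1,3);C=p.reshape(-1,3)
        ok=np.isfinite(P[:,2])&(P[:,2]>zmin)&(P[:,2]<zmax);P=P[ok];C=C[ok]
        o=np.argsort(P[:,2]);P=P[o];C=C[o]
        r=((x1-P[:,0])/res).astype(int);c=((y1-P[:,1])/res).astype(int)
        k=(r>=0)&(r<H)&(c>=0)&(c<W)
        im[r[k],c[k]]=C[k];Z[r[k],c[k]]=P[k,2]
    return im,Z
def down(yaw):
    """tool pointing down; tool x at angle yaw in the world"""
    c,s=np.cos(yaw),np.sin(yaw); return np.array([[c,s,0],[s,-c,0],[0,0,-1.]])
E
python3 - <<'E'
from h import *
for n,px in (("scene",dict(blue=(247,180),yellow=(293,187),green=(279,223),pad=(355,308),block=(355,343),crateC=(486,341),head=(406,243),htail=(335,226),plung=(511,254),black=(515,352),mat=(425,265),pink=(212,143))),
 ("side",dict(blue=(373,159),yellow=(382,192),green=(328,197),pad=(283,297),block=(214,278),crateC=(272,410),head=(366,305),htail=(369,243),plung=(392,406),mat=(362,342)))):
    p,X=cloud(n)
    for k,(u,v) in px.items(): print(n,k,np.nanmedian(X[v-1:v+2,u-1:u+2].reshape(-1,3),0).round(0))
E
```

```text
scene blue [ 487. -344.   96.]
scene yellow [ 448. -233.   95.]
scene green [ 568. -192.   96.]
scene pad [625.  39.   6.]
scene block [746.  95.  92.]
scene crateC [585. 303.  49.]
scene head [453.  73.  75.]
scene htail [472. -99.  52.]
scene plung [377. 283.  92.]
scene black [613. 350.  95.]
scene mat [429. 124.   4.]
scene pink [ 409. -523.   90.]
side blue [ 487. -347.   96.]
side yellow [ 452. -234.   96.]
side green [ 572. -190.   96.]
side pad [625.  40.   6.]
side block [755.  82.  91.]
side crateC [580. 311.  49.]
side head [448.  74.  75.]
side htail [ 463. -108.   55.]
side plung [377. 283.  92.]
side mat [444. 114.   5.]
```

```bash
python3 - <<'E'
from h import *
for i,pos in enumerate([(560,130,330),(480,-230,330)]):
    ctrl.move_ptp(np.array(pos,float),down(np.pi+np.arctan2(pos[1],pos[0])))
    ctrl.hold(.3)
    p,X=cloud('wrist'); np.savez(f'pics/w{i}.npz',p=p,X=X)
    print(sensors.read_state()['t'],sensors.read_state()['q'])
    cv2.imwrite(f'pics/w{i}.png',p[:,:,::-1])
a=[np.load(f'pics/w{i}.npz') for i in (0,1)]
im,Z=ortho([(b['p'],b['X']) for b in a],300,860,-400,400)
cv2.imwrite('pics/ortho.png',im[:,:,::-1])
E
```

```text
2.4333 [ 7.83471728e-02  1.59536856e-01  1.44517617e+00  1.68279425e-05
  1.53698329e+00 -1.72126838e+00]
4.1667 [-6.08335158e-01  6.64632038e-02  1.54773038e+00  5.69639618e-05
  1.52736589e+00 -1.73347958e+00]
```

View pics/ortho.png

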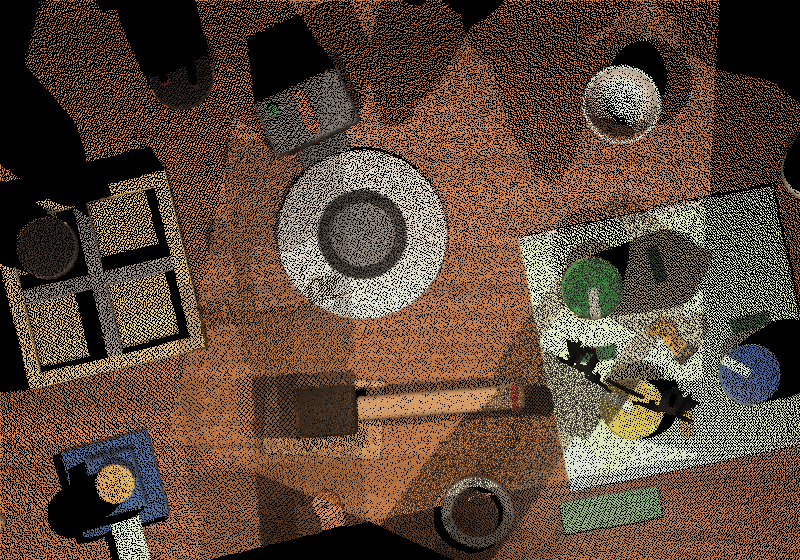

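```bash
cat >> h.py <<'E'
from scipy.optimize import least_squares
def jar(P,C,guess,zt,r=31,debug=False):
    """lid centre and label direction from cloud points P, colours C; zt= lid top height"""
    d=np.hypot(P[:,0]-guess[0],P[:,1]-guess[1])
    k=np.isfinite(P[:,2])&(d<60)&(abs(P[:,2]-zt)<5)
    Q=P[k,:2];K=C[k].astype(float)
    if len(Q)<200: return None
    c=np.array(cv2.minEnclosingCircle(Q.astype(np.float32))[0]); R=cv2.minEnclosingCircle(Q.astype(np.float32))[1]
    sat=(K.max(1)-K.min(1))/(K.max(1)+1)
    w=(sat<.35)&(K.max(1)>90)&(np.hypot(*(Q-c).T)<28)
    m=Q[w].mean(0)-c if w.sum()>5 else np.zeros(2)
    return c,R,np.arctan2(m[1],m[0]),len(Q),w.sum(),Q[w].mean(0)
E
python3 - <<'E'
from h import *
a=[np.load(f'pics/w{i}.npz') for i in (0,1)]
V={'w0':(a[0]['p'],a[0]['X']),'w1':(a[1]['p'],a[1]['X'])}
for n in('scene','side'): V[n]=cloud(n)
G=dict(blue=(486,-349),yellow=(452,-230),green=(570,-190))
for n,(p,X) in V.items():
    P=X.reshape(-1,3);C=p.reshape(-1,3)
    print('==',n)
    for k,g in G.items():
        j=jar(P,C,g,95)
        if j: print(k,j[0].round(1),round(j[1],1),round(j[2],3),j[3],j[4],j[5].round(1), np.degrees(np.arctan2(*(j[5]-j[0])[::-1])))
    def rect(x,y,R,z0,z1,f=None):
        k=(np.hypot(P[:,0]-x,P[:,1]-y)<R)&(P[:,2]>z0)&(P[:,2]<z1)
        if f is not None:k&=f
        Q=P[k,:2].astype(np.float32)
        return Q
    for nm,args in dict(head=(450,73,60,70,78),handle=(460,-50,110,45,53),crate=(585,307,140,44,52),plung=(377,283,30,88,96),block=(745,92,90,86,95),dark=(627,38,70,3,9)).items():
        f=None
        if nm=='dark': f=C.max(1)<90
        Q=rect(*args,f)
        if len(Q)>50:
            lo=np.percentile(Q,2,0)
            r=cv2.minAreaRect(Q); c=cv2.minEnclosingCircle(Q)
            print(nm,len(Q),'rect',np.round(r[0],1),np.round(r[1],1),round(r[2],1),'circ',np.round(c[0],1),round(c[1],1),'mean',Q.mean(0).round(1))
    k=(np.hypot(P[:,0]-627,P[:,1]-38)<100)&(P[:,2]>3)&(P[:,2]<9); Q=P[k,:2].astype(np.float32)
    print('disc',cv2.minEnclosingCircle(Q))
E
```

```text
== w0
yellow [ 450.4 -222.9] 28.5 0.847 923 167 [ 461.2 -210.6] 48.506587215745526
green [ 571.6 -192.2] 32.0 -3.015 2577 281 [ 557.6 -194. ] -172.75011965593743
head 2852 rect [448.8  74.9] [50.7 60.6] 3.5 circ [448.4  74.7] 37.0 mean [448.8  75.1]
handle 427 rect [457.5 -33.5] [182.5  36.6] 90.0 circ [465.8 -33.5] 91.8 mean [461.2 -38.9]
crate 7654 rect [579.8 303. ] [183.3 183.3] 13.5 circ [580.1 302.4] 128.4 mean [563.6 291.6]
plung 1354 rect [376.  284.8] [39.7 39.1] 24.3 circ [376.  284.8] 20.2 mean [376.4 283.7]
block 2924 rect [747.1  93.7] [61.  89.3] 24.4 circ [747.7  94.3] 51.1 mean [745.   94.2]
dark 909 rect [624.   47.2] [86.4 67.4] 7.7 circ [625.1  38.5] 44.1 mean [622.2  55.3]
disc ((627.05078125, 38.27314376831055), 99.77422332763672)
== w1
blue [ 485.9 -350.1] 31.4 1.485 2236 293 [ 486.8 -338.7] 85.09557379815612
yellow [ 451.5 -233. ] 31.4 1.121 2672 237 [ 457.7 -220.1] 64.2208230299261
green [ 572.1 -192.8] 31.7 -3.028 2227 234 [ 558.1 -194.4] -173.4685498678408
head 2803 rect [448.9  73.8] [50.8 61.2] 4.1 circ [449.6  74.1] 37.2 mean [448.1  72.3]
handle 549 rect
[... 1291 characters left out ...]
 57.009851115691184
green [ 572.5 -191. ] 33.1 -2.957 437 39 [ 560.4 -193.2] -169.40353432772145
head 614 rect [448.9  76.2] [50.1 59.7] 4.4 circ [449.2  76.3] 37.3 mean [449.1  77.9]
handle 145 rect [458.7 -47.1] [ 24.9 152.9] 5.0 circ [452.9 -47.6] 76.4 mean [458.7 -41.5]
crate 4040 rect [580.2 302.9] [183.  185.5] 13.7 circ [579.9 303.1] 127.9 mean [575.6 310.2]
plung 413 rect [375.8 285.4] [38.9 38.7] 37.4 circ [375.4 285.4] 20.2 mean [375.9 286.1]
block 1043 rect [747.9  94.9] [60.7 90.2] 24.2 circ [748.1  95.9] 52.6 mean [746.5  97.9]
dark 451 rect [626.2  38.6] [85.9 86.6] 48.0 circ [626.6  37.8] 45.1 mean [624.9  38.9]
disc ((626.8474731445312, 38.091976165771484), 99.84951782226562)
```

```bash
cat >> h.py <<'E'
PAD=np.array([626.3,38.6]); SC=np.radians(24.4); CR=np.array([580.,303.]); CA=np.radians(13.6); ZC=240.
def jar2(p,X,guess,base):
    """jar axis xy, label angle, lid radius, contrast from a picture; base = height of its underside"""
    P=X.reshape(-1,3); W=p.reshape(-1,3).min(1).astype(float)
    k=np.isfinite(P[:,2])&(np.hypot(*(P[:,:2]-guess).T)<55)&(abs(P[:,2]-base-90)<5)
    Q=P[k,:2].astype(np.float32);W=W[k]
    if len(Q)<200: return None
    c,R=cv2.minEnclosingCircle(Q); D=Q-np.array(c); r=np.hypot(*D.T); best=(-1e9,0)
    for a in np.radians(np.arange(-180,180,.5)):
        l=D@[np.cos(a),np.sin(a)]; m=D@[-np.sin(a),np.cos(a)]
        i=(l>2)&(l<29)&(abs(m)<5); o=~i&(r<28)
        if i.sum()>20: best=max(best,(W[i].mean()-W[o].mean(),a))
    return np.array(c),best[1],R,best[0]
def wrap(a): return (a+np.pi)%(2*np.pi)-np.pi
def goto(xy,yaw,z=ZC): ctrl.move_ptp(np.array([xy[0],xy[1],z]),down(yaw))
def okyaw(xy,yaw):
    return ctrl.solve_ik(np.array([xy[0],xy[1],ZC]),down(yaw)) is not None
def look(xy,yaw,base):
    goto(xy,yaw); ctrl.hold(.2); p,X=cloud('wrist'); return p,X,jar2(p,X,xy,base)
def pick(xy,yaw,base,h=67,width=85):
    ctrl.gripper_to(width); goto(xy,yaw)
    z=base+h+6
    t=ctrl.move_l(np.array([xy[0],xy[1],z]),vel=150,threshold=15)
    ctrl.gripper_to(40,50); s=sensors.read_state()
    print('grip',t,s['grip_width'],s['grasp_force'],s['eef_pos'][2]-z)
    ctrl.move_l(np.array([xy[0],xy[1],ZC]),vel=200)
def place(xy,yaw,base,h=67,width=78):
    goto(xy,yaw)
    ctrl.move_l(np.array([xy[0],xy[1],base+h+6+12]),vel=200)
    hit=ctrl.move_l(np.array([xy[0],xy[1],base+h+6-2]),vel=25,threshold=4)
    print('placed',hit,sensors.read_state()['eef_pos']-np.array([*xy,base+h+6]))
    ctrl.gripper_to(width); s=sensors.read_state()
    ctrl.move_l(np.array([xy[0],xy[1],ZC]),vel=200)
E
python3 - <<'E'
from h import *
a=np.load('pics/w1.npz')
for k,g in dict(blue=(486,-349),yellow=(452,-230),green=(570,-190)).items():
    j=jar2(a['p'],a['X'],g,5); print(k,j[0],np.degrees(j[1]),j[2:])
for n in('scene','side'):
    p,X=cloud(n)
    for k,g in dict(blue=(486,-349),yellow=(452,-230),green=(570,-190)).items():
        j=jar2(p,X,g,5); print(n,k,j[0],np.degrees(j[1]),j[2:])
# hover yellow
y=np.array([451.7,-232.5])
yaw=np.pi+np.arctan2(y[1],y[0])
p,X,j=look(y,yaw,5); print('hover',j[0],np.degrees(j[1]),j[2:],sensors.read_state()['t'])
cv2.imwrite('pics/hov.png',p[:,:,::-1])
E
```

```text
blue [ 485.85220337 -350.05072021] 59.00000000000001 (31.408029556274414, np.float64(126.0607176181726))
yellow [ 451.47103882 -233.00074768] 64.0 (31.424062728881836, np.float64(36.404540664610295))
green [ 572.13519287 -192.75640869] -173.0 (31.69867706298828, np.float64(62.165081555834384))
scene blue [ 486.08517456 -348.51989746] 62.50000000000001 (32.2120361328125, np.float64(105.58341892883347))
scene yellow [ 450.09332275 -230.34295654] 57.00000000000001 (33.514949798583984, np.float64(98.38306451612902))
scene green [ 571.93896484 -191.22946167] -171.0 (32.47164535522461, np.float64(64.80504201680671))
side blue [ 486.15197754 -348.47637939] 53.0 (32.58639907836914, np.float64(167.33353770692827))
side yellow [ 451.26443481 -232.50613403] 59.99999999999999 (33.676639556884766, np.float64(51.72114695340502))
side green [ 573.17138672 -190.99755859] -171.0 (32.34209060668945, np.float64(69.96876461236323))
hover [ 451.42950439 -232.7699585 ] 63.50000000000001 (31.351940155029297, np.float64(85.85897029542036)) 5.0833
```

View pics/hov.png

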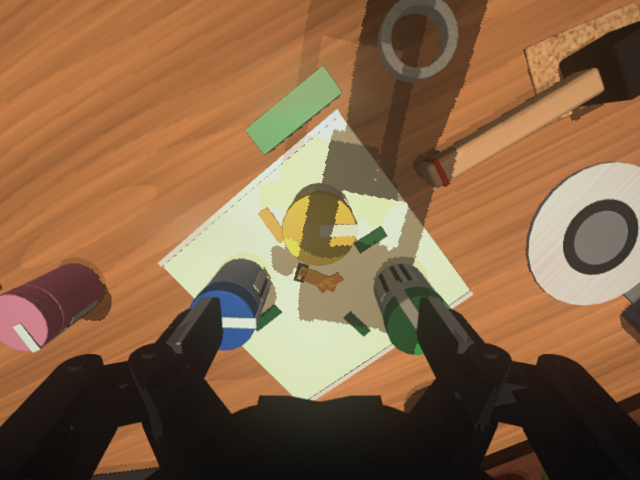

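```bash
cat >> h.py <<'E'
def scan(xy,lab,yaw,d=0,pad=None):
    """panel -> pad, label to the scanner, let go, look"""
    pad=PAD if pad is None else pad
    pick(xy,yaw,5); y2=yaw+wrap(SC-lab)
    place(pad,y2,6); ctrl.hold(1.0); p,X=cloud('wrist'); j=jar2(p,X,PAD,6)
    print('on pad',j[0]-PAD,'label err deg',np.degrees(wrap(j[1]-SC)),j[2:],sensors.read_state()['t'])
    return p,X,j,y2
E
python3 - <<'E'
from h import *
y=np.array([451.4,-232.8]); lab=np.radians(63)
p,X,j,y2=scan(y,lab,np.pi+np.arctan2(y[1],y[0]))
cv2.imwrite('pics/pad1.png',p[:,:,::-1])
E
```

```text
grip False 60.9702143762493 54.454922676086426 1.257996188901899
placed True [0.38280409 0.09143838 1.23348985]
on pad [0.92021484 0.90627136] label err deg 5.100000000000014 (31.585988998413086, np.float64(75.50920092077992)) 13.0
```

View pics/pad1.png

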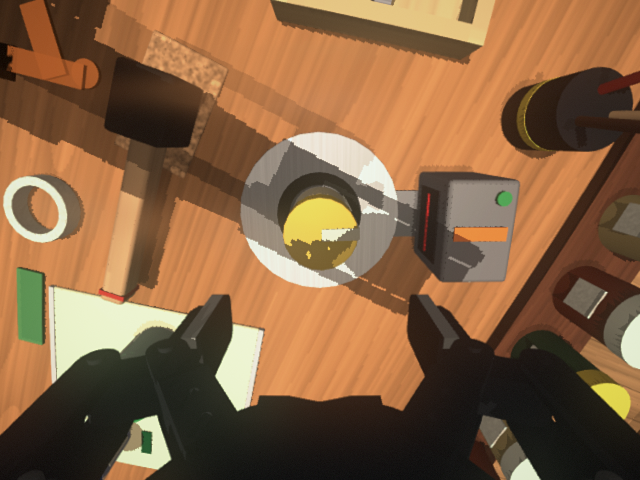

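```bash
sed -i 's/W=p.reshape(-1,3).min(1).astype(float)/q=p.reshape(-1,3).astype(float); W=-100*(q.max(1)-q.min(1))\/(q.max(1)+8)/' h.py
python3 - <<'E'
from h import *
a=np.load('pics/w1.npz')
for k,g in dict(blue=(486,-349),yellow=(452,-230),green=(570,-190)).items():
    j=jar2(a['p'],a['X'],g,5); print(k,j[0],np.degrees(j[1]),j[2:])
for n in('wrist','scene','side'):
    p,X=cloud(n); j=jar2(p,X,PAD,6); print(n,j[0]-PAD,np.degrees(wrap(j[1]-SC)),j[2:])
    if n=='wrist':
        cv2.imwrite('pics/crop.png',cv2.resize(p[180:290,270:530,::-1],None,fx=3,fy=3,interpolation=2))
        P=X.reshape(-1,3)
        k=(np.hypot(P[:,0]-747.8,P[:,1]-94.5)<80)&(P[:,2]>86)&(P[:,2]<95); print(cv2.minAreaRect(P[k,:2].astype(np.float32)))
        # disc centre by circle fit on its edge
        k=(np.hypot(P[:,0]-626,P[:,1]-38)<88)&(P[:,2]>3.5)&(P[:,2]<9)&(p.reshape(-1,3).min(1)>60); print(cv2.minEnclosingCircle(P[k,:2].astype(np.float32)))
E
```

```text
blue [ 485.85220337 -350.05072021] 61.50000000000001 (31.408029556274414, np.float64(38.831545226693))
yellow [ 451.47103882 -233.00074768] 63.50000000000001 (31.424062728881836, np.float64(35.862272485270054))
green [ 572.13519287 -192.75640869] -174.0 (31.69867706298828, np.float64(15.6343175968344))
wrist [0.87303467 0.98184814] 2.0999999999999965 (31.582746505737305, np.float64(38.05573593444817))
((747.524169921875, 93.75728607177734), (60.49920654296875, 90.06951141357422), 23.876731872558594)
((627.01171875, 38.78981018066406), 86.77648162841797)
scene [0.57225342 1.50228348] 5.100000000000014 (31.718172073364258, np.float64(64.92633199383398))
side [0.9043457  3.04569473] -3.399999999999992 (31.707368850708008, np.float64(39.141822632574666))
```

View pics/crop.png

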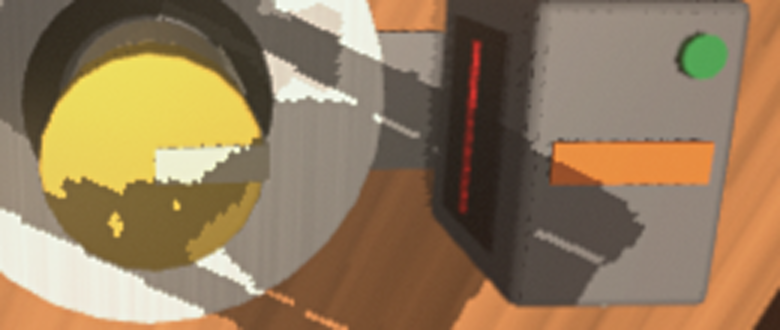

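```bash
cat >> h.py <<'E'
PAD=np.array([627.,39.]); SC=np.radians(24.2)
def cell(sx,sy):
    c,s=np.cos(CA),np.sin(CA); return CR+np.array([[c,-s],[s,c]])@[42*sx,42*sy]
def crate(xy,yaw0,sx,sy):
    pick(xy,yaw0,6)
    c=cell(sx,sy); yaw=CA+np.radians(135 if sx*sy<0 else 45)
    cand=[y for y in (yaw,yaw+np.pi,yaw-np.pi) if okyaw(c,y)]
    yaw=min(cand,key=lambda y:abs(y-yaw0)); goto(c,yaw)
    ctrl.move_l(np.array([*c,79+55]),vel=200)
    if ctrl.move_l(np.array([*c,79+8]),vel=60,threshold=10):
        print('HIT in crate',sensors.read_state()['eef_pos'],sensors.read_state()['force']); return False
    hit=ctrl.move_l(np.array([*c,77]),vel=20,threshold=4)
    print('crated',hit,sensors.read_state()['eef_pos']); ctrl.gripper_to(78)
    ctrl.move_l(np.array([*c,ZC]),vel=200)
    p,X=cloud('wrist'); j=jar2(p,X,c,6); print('in cell, off',j and j[0]-c,sensors.read_state()['t']); return True
E
python3 - <<'E'
from h import *
print(crate(np.array([627.1,39.3]),np.radians(113),1,-1))
g=np.array([572,-192]); yaw=np.radians(170)
p,X,j=look(g,yaw,5); print(j[0],np.degrees(j[1]),j[2:])
cv2.imwrite('pics/green.png',p[:,:,::-1])
n=np.load  # other views for a check
for v in('scene','side'):
    q,Y=cloud(v); 
    for nm,gg in (('blue',(486,-349)),('green',g)): 
        k=jar2(q,Y,gg,5); print(v,nm,k and (k[0],np.degrees(k[1])))
E
```

```text
grip False 61.15894232741818 54.98602867126465 1.5014882996151186
crated True [631.20223392 272.19654971  80.55544864]
in cell, off [-2.9436921  12.05222823] 20.4417
True
[ 525.33178711 -192.4221344 ] -23.5 (28.625041961669922, np.float64(5.5479261081714455))
scene blue (array([ 486.85510254, -348.81311035]), np.float64(61.50000000000001))
scene green None
side blue (array([ 487.66287231, -347.82202148]), np.float64(62.50000000000001))
side green None
```

View pics/green.png

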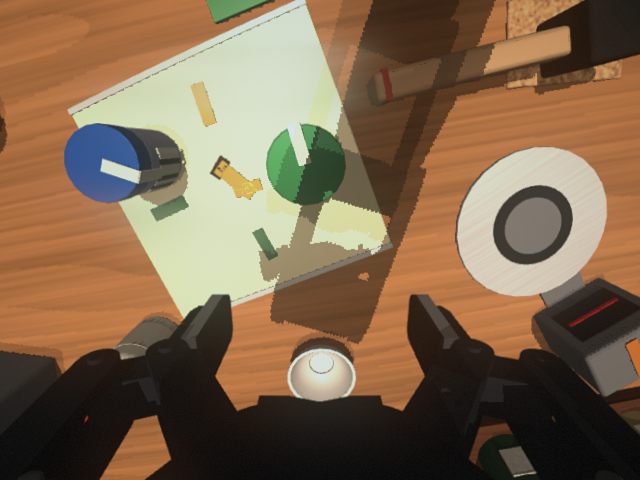

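```bash
python3 - <<'E'
from h import *
g=np.array([512.,-190])
p,X,j=look(g,np.radians(165),5); print(j[0],np.degrees(j[1]),j[2:])
p,X,j=look(j[0],np.radians(165),5); print(j[0],np.degrees(j[1]),j[2:])
for v in('scene','side'):
    q,Y=cloud(v); k=jar2(q,Y,j[0],5); print(v,k and (k[0],np.degrees(k[1]),k[2:]))
    P=Y.reshape(-1,3);c=cell(1,-1)
    m=(np.hypot(*(P[:,:2]-c).T)<45)&(abs(P[:,2]-96)<5); print('yellow in crate',cv2.minEnclosingCircle(P[m,:2].astype(np.float32)),c)
E
```

```text
[ 514.73010254 -192.87310791] -173.5 (31.469804763793945, np.float64(16.64471735120895))
[ 514.81890869 -192.68241882] -173.5 (31.492563247680664, np.float64(16.881148966160335))
scene (array([ 515.13946533, -189.51725769]), np.float64(-163.5), (32.85487365722656, np.float64(20.512852583348185)))
yellow in crate ((630.0375366210938, 272.8481140136719), 32.120819091796875) [630.69833077 272.05360673]
side (array([ 514.84820557, -189.96917725]), np.float64(-161.5), (33.97730255126953, np.float64(27.53895208784818)))
yellow in crate ((630.7078247070312, 274.32354736328125), 32.04533767700195) [630.69833077 272.05360673]
```

```bash
python3 - <<'E'
from h import *
p,X,j,y2=scan(np.array([514.9,-192.2]),np.radians(-173.3),np.radians(165))
cv2.imwrite('pics/pad2.png',cv2.resize(p[120:360,180:500,::-1],None,fx=2,fy=2))
print(np.degrees(y2))
for v in('scene','side'):
    q,Y=cloud(v); k=jar2(q,Y,PAD,6); print(v,k and (k[0]-PAD,np.degrees(k[1]-SC),k[2:]))
E
```

```text
grip False 60.80959673781335 54.880895018577576 1.3691588281823783
placed True [ 0.60127061 -0.07403596  1.37562061]
on pad [ 2.41210938 -0.00544739] label err deg -0.19999999999998755 (31.386104583740234, np.float64(24.516284361059647)) 33.175
2.5000000000000226
scene (array([2.47491455, 0.61667633]), np.float64(-0.6999999999999978), (32.370811462402344, np.float64(28.55129134863727)))
side (array([2.6630249 , 1.07728195]), np.float64(-3.699999999999999), (31.86012077331543, np.float64(32.38146674898506)))
```

View pics/pad2.png

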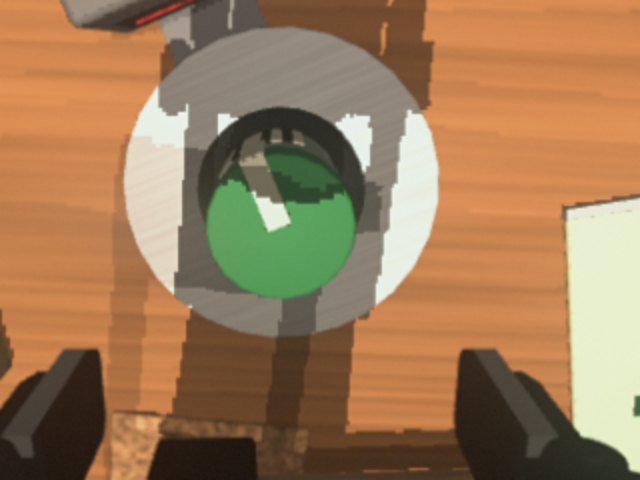

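```bash
python3 - <<'E'
from h import *
assert crate(PAD+[2.3,.3],np.radians(2.5),-1,1)
g=np.array([486.,-349.5])
p,X,j=look(g,np.radians(144),5); print(j and (j[0],np.degrees(j[1]),j[2:]))
if j and np.hypot(*(j[0]-g))<6 and 30<j[2]<33:
    p,X,j,y2=scan(j[0]+[.3,.3],j[1],np.radians(144),pad=PAD-[.6,0]); print(np.degrees(y2))
    for v in('scene','side'):
        q,Y=cloud(v); k=jar2(q,Y,PAD,6); print(v,k and (k[0]-PAD,np.degrees(k[1]-SC),k[2:]))
        P=Y.reshape(-1,3);c=cell(-1,1)
        m=(np.hypot(*(P[:,:2]-c).T)<45)&(abs(P[:,2]-96)<5); print('green in crate',cv2.minEnclosingCircle(P[m,:2].astype(np.float32)),c)
cv2.imwrite('pics/pad3.png',p[:,:,::-1])
E
```

```text
grip False 60.94148455445117 55.02236187458038 1.5543821799508777
crated True [529.64182934 334.16515888  80.50590099]
in cell, off [11.49270333  2.25468705] 40.825
(array([ 486.31671143, -350.27984619]), np.float64(23.5), (31.55682373046875, np.float64(12.993317581530578)))
grip False 61.31804059194189 54.54807221889496 1.4792717122530519
placed True [ 0.17206203 -0.25728914  1.16083036]
on pad [-1.26348877  0.96147156] label err deg 38.30000000000001 (31.524965286254883, np.float64(33.422936101443746)) 52.85
144.70000000000002
scene (array([-1.93060303,  1.1661377 ]), np.float64(40.3), (32.02989959716797, np.float64(27.255425875140425)))
green in crate ((529.0415649414062, 335.4657897949219), 32.86402130126953) [529.30166923 333.94639327]
side (array([-0.23742676,  3.13463211]), np.float64(35.300000000000004), (32.83785629272461, np.float64(47.886814420288005)))
green in crate ((528.4090576171875, 335.2319641113281), 31.737960815429688) [529.30166923 333.94639327]
```

View pics/pad3.png

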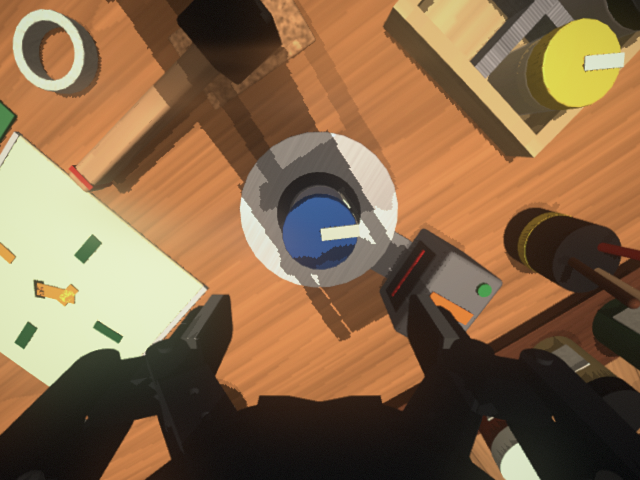

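```bash
python3 - <<'E'
from h import *
y=np.radians(144.7); pick(PAD+[-1,.9],y,6); y2=y-np.radians(38)
place(PAD+[-.2,0],y2,6); ctrl.hold(1.0)
for v in('wrist','scene','side'):
    q,Y=cloud(v); k=jar2(q,Y,PAD,6); print(v,k and (k[0]-PAD,np.degrees(k[1]-SC),k[2:]))
    if v=='wrist': cv2.imwrite('pics/pad4.png',cv2.resize(q[150:330,230:550,::-1],None,fx=2,fy=2))
E
```

```text
grip False 60.98956338976066 54.735791087150574 1.505356452889572
placed True [ 0.06434355 -0.05028448  1.22168804]
wrist (array([0.28967285, 1.65732193]), np.float64(-0.1999999999999971), (31.437576293945312, np.float64(21.03692779706298)))
scene (array([0.76519775, 1.58977509]), np.float64(-82.69999999999999), (32.33503723144531, np.float64(20.37805677876295)))
side (array([0.34075928, 3.38941193]), np.float64(-8.2), (32.02146530151367, np.float64(42.5270754375357)))
```

View pics/pad4.png

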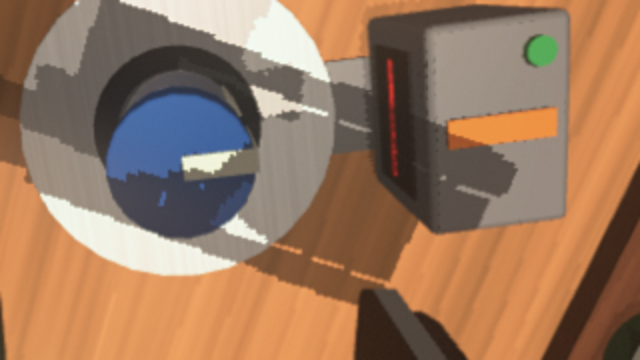

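```bash
cat >> h.py <<'E'
def mallet(n,guess):
    p,X=cloud(n); P=X.reshape(-1,3)
    k=(np.hypot(*(P[:,:2]-guess).T)<60)&(P[:,2]>69)&(P[:,2]<79)
    r=cv2.minAreaRect(P[k,:2].astype(np.float32))
    c=np.array(r[0]); d=np.hypot(*(P[:,:2]-c).T)
    k=(d>45)&(d<190)&(P[:,2]>50)&(P[:,2]<58); h=P[k,:2]
    l=cv2.fitLine(h.astype(np.float32),cv2.DIST_HUBER,0,.01,.01).ravel() if k.sum()>30 else np.zeros(4)
    k2=(np.hypot(*(P[:,:2]-[376,284.7]).T)<30)&(P[:,2]>86)&(P[:,2]<97); e=P[k2]
    print(n,'head',np.round(c,1),np.round(r[1],1),round(r[2],1),'handle deg',np.degrees(np.arctan2(l[1],l[0])),l[2:],k.sum(),'plunger',len(e)>20 and (cv2.minEnclosingCircle(e[:,:2].astype(np.float32)),np.median(e[:,2])))
    return p,X
E
python3 - <<'E'
from h import *
assert crate(PAD+[.2,1.4],np.radians(106.7),-1,-1)
goto((445,120),np.radians(94),260); ctrl.hold(.2)
p,X=mallet('wrist',np.array([449,75.])); cv2.imwrite('pics/mal.png',p[:,:,::-1])
for v in('scene','side'):
    q,Y=mallet(v,np.array([449,75.])); P=Y.reshape(-1,3);c=cell(-1,-1)
    m=(np.hypot(*(P[:,:2]-c).T)<45)&(abs(P[:,2]-96)<5); print('blue in crate',cv2.minEnclosingCircle(P[m,:2].astype(np.float32)),c)
print(sensors.read_state()['t'])
E
```

```text
grip False 60.66730398709848 55.011810064315796 1.5140339490579038
crated True [549.5428459  252.50911234  80.52910399]
in cell, off [ 9.1124089  14.65438546] 67.9167
wrist head [448.4  75. ] [50.  59.9] 4.6 handle deg 80.7627 [458.90237  -23.359976] 2292 plunger (((376.05755615234375, 283.7283630371094), 19.655981063842773), np.float64(92.63775402733131))
scene head [449.1  75.5] [51.5 59.8] 4.7 handle deg -89.77202 [459.99698  -36.978714] 499 plunger (((375.6036071777344, 285.6093444824219), 20.579221725463867), np.float64(91.19331879139699))
blue in crate ((549.931396484375, 252.76519775390625), 32.156166076660156) [549.05360673 252.30166923]
side head [449.   75.8] [50.4 61. ] 4.0 handle deg 79.971886 [465.32532    8.643369] 577 plunger (((375.48681640625, 285.10675048828125), 20.4587345123291), np.float64(92.7481709893099))
blue in crate ((551.6644897460938, 254.48414611816406), 31.501489639282227) [549.05360673 252.30166923]
69.075
```

View pics/mal.png

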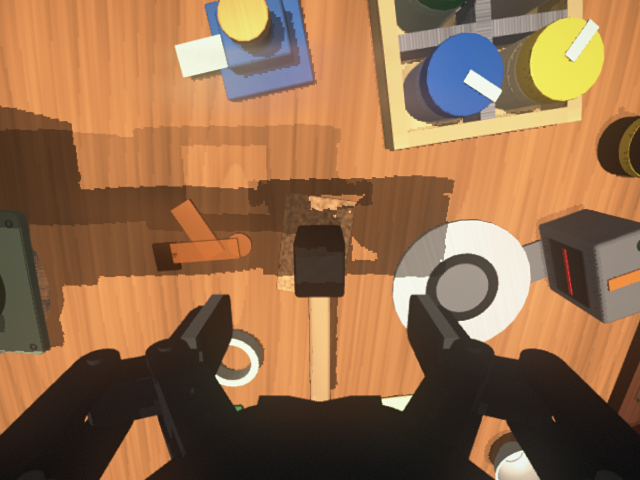

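```bash
python3 - <<'E'
from h import *
yaw=np.radians(94.4); H=np.array([448.7,75.2]); off=-8*np.array([np.cos(yaw),np.sin(yaw)])
g=H+off; ctrl.gripper_to(85); goto(g,yaw,200)
t=ctrl.move_l(np.array([*g,58.]),vel=120,threshold=15)
ctrl.gripper_to(30,80); s=sensors.read_state(); print(t,s['grip_width'],s['grasp_force'],s['eef_pos'],s['t'])
zg=s['eef_pos'][2]; np.save('grip.npy',s['eef_pos'])
ctrl.move_l(np.array([*g,zg+8]),vel=40); s=sensors.read_state(); print(s['force'],s['wrist_torque'],s['grip_width'])
ctrl.move_l(np.array([*g,230.]),vel=200)
t=np.array([375.8,284.9])+off; goto(t,yaw,230)
ctrl.move_l(np.array([*t,155.]),vel=200); ctrl.hold(.3); f0=sensors.read_state()['force']
hit=ctrl.move_l(np.array([*t,zg+76-6]),vel=60,threshold=25)
s=sensors.read_state(); print('hit',hit,s['eef_pos'],'underside',s['eef_pos'][2]-zg+4,s['force']-f0,s['grip_width'])
ctrl.hold(.3); s=sensors.read_state();print(s['eef_pos'],'underside',s['eef_pos'][2]-zg+4,s['force']-f0)
q,Y=cloud('side'); cv2.imwrite('pics/punch.png',cv2.resize(q[280:480,240:500,::-1],None,fx=3,fy=3))
E
```

```text
False 49.362076007513835 83.797048330307 [450.06427656  67.1872279   58.70575055] 71.4917
[-0.1458427  -0.01464682 -3.27986771] [0.04744448 0.00116479 0.0145125 ] 49.296988675700405
hit True [377.85775702 277.74402557 134.57203934] underside 79.86628878502226 [-3.02370397 -0.67903704 14.90188572] 49.271885433678904
[377.87088738 277.72773167 134.62571867] underside 79.91996811388621 [-2.20175052 -0.83023098 12.94091923]
```

View pics/punch.png

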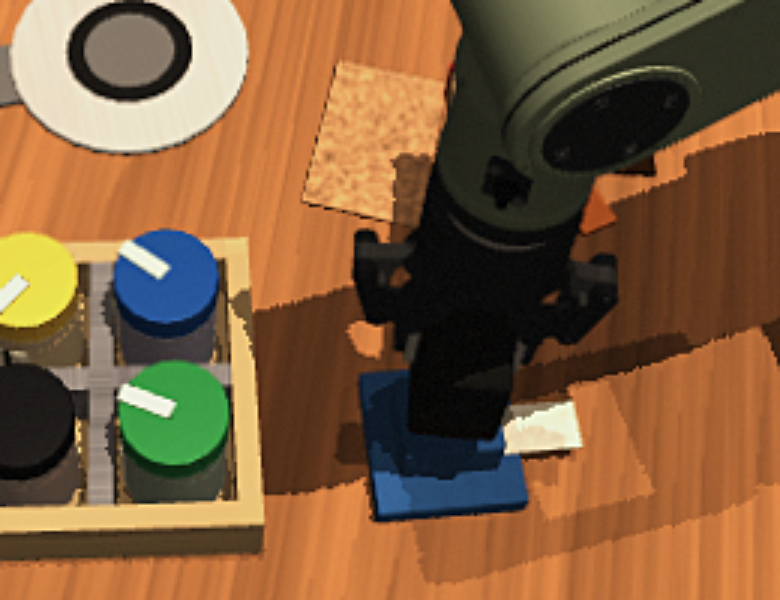

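```bash
python3 - <<'E'
from h import *
yaw=np.radians(94.4); H=np.array([448.7,75.2]); off=-8*np.array([np.cos(yaw),np.sin(yaw)]); g=H+off
zg=np.load('grip.npy')[2]; t=np.array([375.8,284.9])+off
p=sensors.read_state()['eef_pos']
h=ctrl.move_l(np.array([*t,p[2]-4]),vel=20,threshold=15); s=sensors.read_state(); print(h,'underside',s['eef_pos'][2]-zg+4,s['force'],s['grip_width'])
ctrl.move_l(np.array([*t,230.]),vel=150)
goto(g,yaw,230); ctrl.move_l(np.array([*g,zg+12]),vel=150)
h=ctrl.move_l(np.array([*g,zg-3]),vel=15,threshold=3); s=sensors.read_state(); print(h,s['eef_pos']-[*g,zg],s['force'])
ctrl.gripper_to(85); ctrl.move_l(np.array([*g,200.]),vel=120)
goto((445,120),yaw,260); ctrl.hold(.3)
p,X=mallet('wrist',H); cv2.imwrite('pics/end.png',p[:,:,::-1]); mallet('side',H)
q,_=cloud('scene'); cv2.imwrite('pics/endscene.png',q[:,:,::-1]); print(sensors.read_state()['t'])
E
```

```text
True underside 79.93093972224598 [-1.49321947 -1.30051173  6.94212544] 49.468698237364215
True [-0.12784116 -0.00097092 -0.00784349] [-0.0583826   1.02360249  4.96622211]
wrist head [448.8  75.5] [49.9 59.5] 4.6 handle deg 79.81937 [459.64377  -20.433422] 2304 plunger (((376.0429382324219, 283.8731994628906), 19.776508331298828), np.float64(92.63854571454355))
side head [449.   76.2] [50.2 63.2] 4.6 handle deg 80.16293 [465.4459     7.511223] 596 plunger (((375.7313232421875, 285.543212890625), 20.706144332885742), np.float64(92.76875754422919))
81.8167
```

View pics/endscene.png

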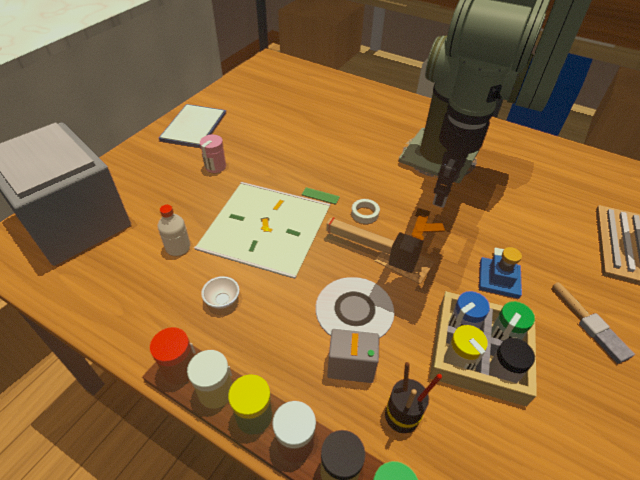

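```bash
python3 -c "
from plant import ctrl
print(ctrl.finish_job())"
```

```text
the job is handed in; nothing more can be done
None
```

The job is handed in: yellow, green and blue (red was absent) were scanned in order and crated, the plunger was knocked down to its stop, and the mallet is back on its mat; the blue jar first stood on the pad about 38° off and was re-turned to face the window before crating.

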